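# Rock the stopper out of the green sample bottle

## Robot

A 6-joint arm with a two-finger parallel gripper is mounted at the origin on a cart in front of the work surface, level with it; the furniture and walls round the work are solid. World frame = base frame: x ahead of the robot, y to its left, z up, the work surface at z = 0. Lengths are in m, angles in rad, forces in N, time in s.
With the tool pointing down it reaches from about 0.325 to 0.75 m from the base axis. Payload 7.6 kg.
Tool frame: the origin (TCP) lies midway between the tips of the shut fingers; the grasp point (between the pads) lies 19 mm behind it (ctrl.pinch_z is the distance from the TCP to the grasp point, in m); x points along the fingers, y is the direction in which the jaws open and shut, and the axes are right-handed (so a half turn about x gives the same grasp; the last joint's range is limited). The gripper opens to 85 mm and grips with 20 to 120 N. Pads are 22 mm wide; open, the fingers measure 114 mm over their backs; the gripper's body (76 mm by 85 mm) begins 54 mm behind the grasp point. The pads swing forward as they close: fully open they stand 13 mm farther back than shut.
Start: joints at [-1.3, 0.052, 1.401, -0, 1.689, -0.07], TCP at [0.176, -0.495, 0.231] pointing down, gripper open.
Joint ranges: [-2.9, 2.9], [-0.91, 2.17], [0.12, 2.37], [-1.06, 4.2], [0.26, 2.73], [-2.93, 2.93]. Speed limits (rad/s): [2.57, 2.57, 3.01, 3.14, 3.14, 3.14].

## Interface

Orientations are given as a unit quaternion [w, x, y, z].
In Python, from station import telemetry, capture, calibration, ticket, ctrl gives the robot as it stands.
- The arm moves only by the shell command python3 -m creep 'ROWS' [FORCE]. ROWS is JSON, a list of rows, each an object of numbers: "x", "y", "z": the shift along the tool's x, y, z in m; "ax", "ay", "az": the turn, a rotation vector about the tool's x, y, z in rad; "grip": the opening, from 0 (shut) to 1 (fully open). A call has 1 to 8 rows; each row is the pose to reach, as a shift and turn from the pose commanded when the call began, along the tool's axes at that moment; what a row does not reach only later rows make up. A row lasts 1/12 s, in which the tool goes at most 41.7 mm and 7.16 degrees, less where a joint would pass 70% of its speed; a pose out of reach is approached as far as the arm can. A call with a gripper value outside its range is refused whole. The fingers move at their own pace and stop on an object; FORCE is the grip in N (left out, the last holds). Time passes only in rows, so rows that repeat a pose let the fingers close. It gives the time, the measured TCP pose, the force and the opening at its end, in the units of the state.
- telemetry.observe(): the state, without advancing time (a new reading comes with each control period).
- capture(name): name is "scene" or "side" or "wrist"; returns the picture (420x560x3 uint8, red, green, blue); there is no depth.
- calibration(name): a dict with "mtx" (3x3 intrinsics, pixels), "dist" ([k1, k2, p1, p2, k3] as OpenCV has them; the pictures are not rectified), "world_to_cam" (4x4, takes a point from world to camera coordinates). Camera axes: x right, y up, looking along -z (the intrinsics and any distortion apply to the point x, -y, -z); pixel columns grow to the right and rows downward; lengths in m; the calibration is good to about 2 mm. A picture is of the moment at which its call begins: read the wrist's pose just before it. calibration takes no time and is no camera call; for the wrist camera it gives the pose at the moment of the call.
- ticket.hand_in(): hands the job in, once; it reports no verdict.
The state is a dict: "clock": time; "q": joint angles; "joint_velocities": joint speeds; "joint_torque": joint torques, N m; "tcp_pos": TCP position; "ee_rot": TCP orientation; "contact_force": force on the tool from outside, world axes, zero at the start; "torque": the same for the moment, N m; "finger_gap": opening from 0.0 (shut) to 1.0 (fully open).
Only numpy, scipy, OpenCV 4.12 (cv2) and the standard library are available. Lean on these libraries where they do the work, as an engineer would, in place of code of your own. Each camera call takes 0.05 s, during which the arm holds its last target. There are 200 camera calls.

## Task

Open the green glass bottle: grip its wooden-handled stopper, rock it clearly to the left (as seen from the robot) and then to the right while easing it upward, until it comes out of the neck. Then stand it upright, narrow end down, in the empty open white dish; leave the amber bottle stoppered.

Things in the scene. Friction and masses are not known exactly. Their poses are not given: they have to be found in the camera images.
- green_bottle: bottle of green glass, 63 mm wide, neck 41 mm, fixed in a round grey holder 92 mm across. Never turned: x away from the robot, y to its left. Origin on the desk at its centre; rim 106 mm above, bore 33 mm wide. Two sprung white pads in the neck hold the stopper by friction: 8 to 16 N to pull straight, about 5 N when rocked. A like bottle of amber glass stands by; which is at the left varies
- green_stopper_grip (a point): middle of the grip of the green bottle's stopper: an upright round wooden handle 28 mm wide. It is on the axis (z up along it), 45 mm above the narrow foot, 13 mm below the top, 25 mm above the rim when seated. Below is a cork cone, 25 mm wide at the foot, 33 mm 23 mm up. Seated 20 mm deep it can lean about 8 degrees, pivoting at the middle of the rim, more once raised; about 30 g
- amber_stopper_grip (a point): the same point on the identical stopper of the amber bottle; to be left alone
- dish: empty open shallow dish of white porcelain, loose, 68 mm wide at the rim, 53 mm inside at the floor, 12 mm high, floor 3 mm thick. Origin at the centre of its underside, z up. (A covered dish stands by.)
Mind the look-alikes: they are no part of the job. What is shaped like the part that bears green_stopper_grip but pink is not meant. What is shaped like the green_bottle but red is not meant.

How it is judged:
By the outcome, as a careful person would: the job done as asked, in the order asked, and still so for the second after the job is handed in, with the robot touching nothing.
It also fails if it takes over 43 s, if anything falls off the work surface, if the arm or the gripper's body presses on something with over 40 N, if the wrist force passes 120 N, or if a joint passes its speed limit or range.

## Working session

There is one attempt and no reset: what is moved stays moved. The work goes in short steps, Python scripts to look and compute and a shell command to move; the robot and the scene stay as the last step left them, time stands still between calls to the robot, and variables do not carry over. Pictures are saved under pics/ and viewed, about 8 in all and at most 12, crops included, and the job is handed in when it is done.

```bash
mkdir -p pics; ls
cat > h.py <<'E'
import numpy as np, cv2
from station import telemetry, capture, calibration, ticket, ctrl
def save(n,im): cv2.imwrite('pics/'+n+'.png',cv2.cvtColor(im,cv2.COLOR_RGB2BGR))
def ray(c,uv):
    p=cv2.undistortPoints(np.array([[uv]],float),np.array(c['mtx'],float),np.array(c['dist'],float))[0,0]
    T=np.linalg.inv(np.array(c['world_to_cam'])); d=T[:3,:3]@np.array([p[0],-p[1],-1]); return T[:3,3],d/np.linalg.norm(d)
def plane(c,uv,z):
    o,d=ray(c,uv); return o+d*(z-o[2])/d[2]
def tri(rs):
    A=sum(np.eye(3)-np.outer(d,d) for o,d in rs); b=sum((np.eye(3)-np.outer(d,d))@o for o,d in rs)
    p=np.linalg.solve(A,b); return p,[np.linalg.norm((np.eye(3)-np.outer(d,d))@(p-o)) for o,d in rs]
def proj(c,P):
    T=np.array(c['world_to_cam']); q=T[:3,:3]@np.array(P)+T[:3,3]
    q=np.array([[q[0],-q[1],-q[2]]]); return cv2.projectPoints(q,np.zeros(3),np.zeros(3),np.array(c['mtx'],float),np.array(c['dist'],float))[0].ravel()
E
python3 - <<'E'
from h import *
np.set_printoptions(precision=4,suppress=True)
print(telemetry.observe(), ctrl.pinch_z)
for n in("scene","side"):
    im=capture(n); save(n+'0',im); np.save(n+'0.npy',im); c=calibration(n)
    T=np.linalg.inv(c['world_to_cam']); print(n,T[:3,3],-T[:3,2],c['mtx'],c['dist'])
E
```

```text
pics
{'clock': 0.0, 'q': array([-1.3003,  0.0528,  1.4018,  0.    ,  1.6886, -0.0703]), 'joint_velocities': array([ 0.0007, -0.0006,  0.0005, -0.0011,  0.0001, -0.0012]), 'joint_torque': array([  0.0006, -38.1666, -36.019 ,  -0.    ,   0.0061,   0.    ]), 'tcp_pos': array([ 0.1754, -0.4945,  0.2305]), 'ee_rot': array([-0.1193, -0.6968, -0.1205,  0.6969]), 'contact_force': array([-0.2939, -0.3087, -0.036 ]), 'torque': array([ 0.0048, -0.0344,  0.0243]), 'finger_gap': 0.9966535630647803} 0.0187
scene [0.1503 0.5401 0.5868] [ 0.3973 -0.7226 -0.5658] [[495.5928   0.     277.0758]
 [  0.     495.5928 204.216 ]
 [  0.       0.       1.    ]] [-0.1236  0.      0.      0.      0.    ]
side [ 0.2909 -0.9098  0.5863] [ 0.2139  0.8423 -0.4948] [[478.023    0.     273.8274]
 [  0.     478.023  216.1769]
 [  0.       0.       1.    ]] [0.0211 0.     0.     0.     0.    ]
```

View pics/scene0.png

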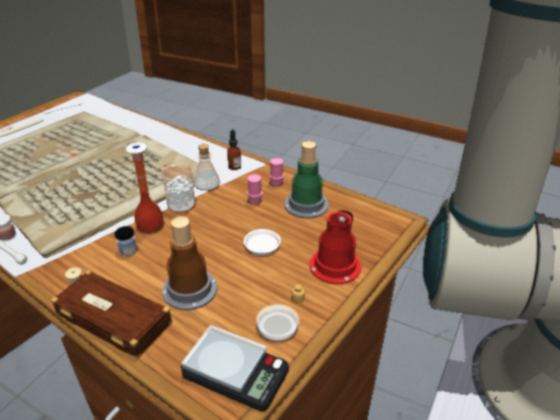

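View pics/side0.png

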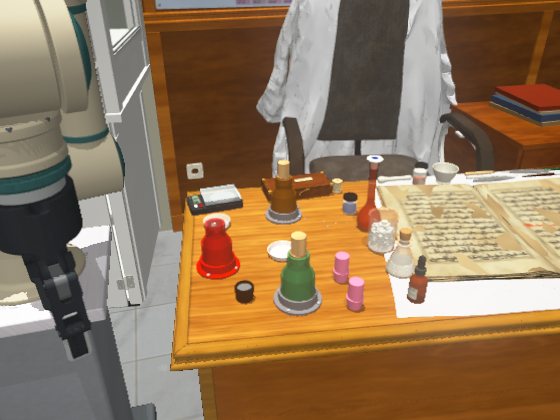

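The scene view shows the green bottle at (308,185) with its stopper top at (309,147), the amber bottle at (187,265), the red look-alike at (337,245) and dishes at (262,242) and (278,322). In the side view the green stopper is at (298,243) and the dishes are at (282,250) and (218,222). I need crops to tell which dish is open.

Run:
```python
from h import *
np.set_printoptions(precision=4,suppress=True)
S=np.load('scene0.npy');D=np.load('side0.npy')
cr=lambda im,u,v,w=36,h=30:cv2.resize(im[v-h:v+h,u-w:u+w],(360,300),interpolation=cv2.INTER_CUBIC)
save('crops',np.vstack([np.hstack([cr(S,262,242),cr(S,278,322)]),np.hstack([cr(D,282,250),cr(D,218,222)])]))
for n,im,b in(("scene",S,(290,135,325,170)),("side",D,(280,228,315,262))):
    u0,v0,u1,v1=b; sub=im[v0:v1,u0:u1]; hsv=cv2.cvtColor(sub,cv2.COLOR_RGB2HSV)
    m=((hsv[...,0]>8)&(hsv[...,0]<24)&(hsv[...,2]>120)).astype(np.uint8)
    print(n)
    for r in range(m.shape[0]):
        x=np.nonzero(m[r])[0]
        if len(x): print(r+v0,x.min()+u0,x.max()+u0,len(x),end='; ')
    print()
    hsv=cv2.cvtColor(im,cv2.COLOR_RGB2HSV)
    w=((hsv[...,1]<60)&(hsv[...,2]>140)).astype(np.uint8)
    for c,bx in zip('AB',((235,225,290,260),(250,300,305,345)) if n=='scene' else ((262,236,300,265),(202,208,238,236))):
        a,b_,c_,d=bx; t=np.zeros_like(w); t[b_:d,a:c_]=w[b_:d,a:c_]
        k,l,s,ce=cv2.connectedComponentsWithStats(t); i=1+s[1:,4].argmax(); 
        h=cv2.convexHull(np.argwhere(l==i)[:,::-1].astype(np.int32)); e=cv2.fitEllipse(h)
        cal=calibration(n); print(c,s[i],e, plane(cal,e[0],.012),plane(cal,e[0],.006))
```

```text
scene
140 305 311 7; 141 303 314 12; 142 302 315 14; 143 301 316 16; 144 301 316 16; 145 301 316 16; 146 301 316 16; 147 301 315 15; 148 302 315 14; 149 301 315 15; 150 301 315 15; 151 301 315 15; 152 301 315 15; 153 301 315 15; 154 301 315 15; 155 301 315 15; 156 301 315 15; 157 301 315 15; 158 301 315 15; 159 301 315 15; 160 301 315 15; 161 301 315 15; 162 302 314 13; 163 304 313 10; 167 290 291 2; 168 290 294 5; 169 290 296 7; 
A [244 229  36  25 719] ((261.733642578125, 241.01026916503906), (24.68338966369629, 36.4810676574707), 88.27577209472656) [ 0.5209 -0.0749  0.012 ] [ 0.5248 -0.0813  0.006 ]
B [ 257  305   41   36 1145] ((277.03802490234375, 322.2868957519531), (35.022151947021484, 41.28914260864258), 90.19934844970703) [0.4002 0.0858 0.012 ] [0.4028 0.081  0.006 ]
side
228 280 314 35; 229 280 314 35; 230 280 314 35; 231 280 314 35; 232 280 314 28; 233 280 314 24; 234 280 314 22; 235 280 314 22; 236 280 314 24; 237 280 314 28; 238 280 314 34; 239 280 314 35; 240 280 314 35; 241 280 314 35; 242 280 314 35; 243 280 314 35; 244 280 314 35; 245 280 314 34; 246 280 314 35; 247 280 314 35; 248 280 314 34; 249 280 314 33; 250 280 314 31; 251 280 314 30; 252 280 314 31; 253 280 314 29; 254 280 314 29; 255 280 314 28; 256 280 314 25; 257 280 314 22; 258 280 314 13; 259 280 314 13; 260 280 314 13; 261 280 314 12; 
A [267 240  24  21 354] ((279.8455810546875, 249.7349853515625), (19.623323440551758, 25.20961570739746), 83.36498260498047) [ 0.5147 -0.0774  0.012 ] [ 0.517  -0.0687  0.006 ]
B [204 214  26  14 129] ((216.6326904296875, 221.30001831054688), (16.24008560180664, 25.99388313293457), 87.36942291259766) [0.4013 0.0811 0.012 ] [0.4025 0.0914 0.006 ]
```

View pics/crops.png

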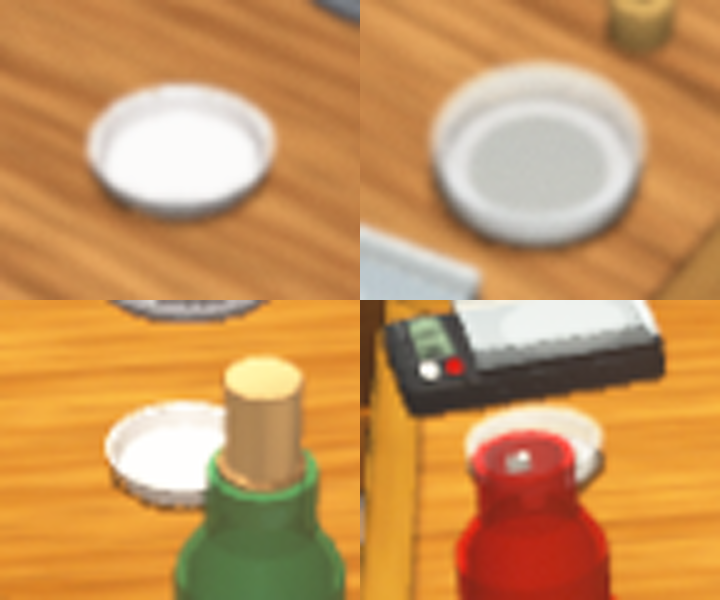

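The first dish, at scene (262,242), is open. The second, at (278,322), has a glass lid on it. Next I'll triangulate the green stopper's top.

Run:
```python
from h import *
np.set_printoptions(precision=4,suppress=True)
S=calibration('scene');D=calibration('side')
p,r=tri([ray(S,(308.3,145)),ray(D,(298.2,235.8))]); print('top',p,r)
print('axis at bottom proj', proj(S,p-[0,0,.06]),proj(D,p-[0,0,.06]))
# base holder ellipse centre guess scene (306.5,203), side(298,298)
print(plane(S,(306.5,203),.005),plane(D,(298,297.5),.005))
o=telemetry.observe(); 
from scipy.spatial.transform import Rotation as R
print(R.from_quat(np.roll(o['ee_rot'],-1)).as_matrix())
c=calibration('wrist');T=np.linalg.inv(c['world_to_cam']);print(T,c['mtx'],c['dist'])
```

```text
top [ 0.5065 -0.2327  0.1425] [np.float64(0.0001974810244182405), np.float64(0.00019748102441805325)]
axis at bottom proj [307.3454 171.8924] [297.8265 263.8588]
[ 0.5073 -0.2364  0.005 ] [ 0.5078 -0.2331  0.005 ]
[[-0.0004  0.3343 -0.9425]
 [ 0.0014 -0.9425 -0.3343]
 [-1.     -0.0014 -0.0001]]
[[ 0.3342  0.9034  0.2687  0.2437]
 [-0.9425  0.3207  0.0942 -0.4706]
 [-0.001  -0.2847  0.9586  0.3741]
 [ 0.      0.      0.      1.    ]] [[329.3346   0.     274.102 ]
 [  0.     329.3346 204.9058]
 [  0.       0.       1.    ]] [-0.0016  0.      0.      0.      0.    ]
```

The open dish is at about (0.52,-0.075). The green stopper top is at (0.5065,-0.2327,0.1425), which agrees with the nominal height of 0.144. I'll move above it with the jaws along world y.

```bash
python3 -m creep '[{"y":-0.136,"z":-0.399,"ax":0.341,"grip":1},{"y":-0.136,"z":-0.399,"ax":0.341,"grip":1},{"y":-0.136,"z":-0.399,"ax":0.341,"grip":1},{"y":-0.136,"z":-0.399,"ax":0.341,"grip":1},{"y":-0.136,"z":-0.399,"ax":0.341,"grip":1},{"y":-0.136,"z":-0.399,"ax":0.341,"grip":1},{"y":-0.136,"z":-0.399,"ax":0.341,"grip":1},{"y":-0.136,"z":-0.399,"ax":0.341,"grip":1}]' 40
cat > w.py <<'E'
from h import *
import sys
from scipy.spatial.transform import Rotation as R
np.set_printoptions(precision=4,suppress=True)
o=telemetry.observe();print(o['clock'],o['tcp_pos'],o['contact_force'],o['finger_gap']);print(R.from_quat(np.roll(o['ee_rot'],-1)).as_matrix())
c=calibration('wrist');im=capture('wrist');n=sys.argv[1];save(n,im);np.save(n+'.npy',im);np.save(n+'_T.npy',c['world_to_cam'])
E
python3 w.py w1
```

```text
0.1 [ 0.1754 -0.4945  0.2306] [-0.6497 -0.0769  0.4562] 1.00186186812108
[[-0.0004  0.3343 -0.9425]
 [ 0.0014 -0.9425 -0.3343]
 [-1.     -0.0014 -0.0001]]validation failed for argument at $[0]...
```

```bash
python3 -m creep '[{"x":0,"y":-0.03,"z":-0.02,"ax":0.05,"ay":0,"az":0,"grip":1}]' 40; echo; python3 -m creep '[{"y":-0.01,"z":-0.02,"ax":0.05,"grip":0.98}]'; python3 -m creep --help
```

```text
clock: 0.23
tcp_pos: [0.1831, -0.4619, 0.2286]
ee_rot: [-0.1, -0.699, -0.103, 0.7]
contact_force: [0.6, 0.4, 0.5]
finger_gap: 0.999
validation failed for argument at $[0]...
invalid input: not JSON, or not a number
```

```bash
python3 -m creep '[{"x":0,"y":-0.125,"z":-0.373,"ax":0.291,"ay":0,"az":0,"grip":1},{"x":0,"y":-0.125,"z":-0.373,"ax":0.291,"ay":0,"az":0,"grip":1},{"x":0,"y":-0.125,"z":-0.373,"ax":0.291,"ay":0,"az":0,"grip":1},{"x":0,"y":-0.125,"z":-0.373,"ax":0.291,"ay":0,"az":0,"grip":1},{"x":0,"y":-0.125,"z":-0.373,"ax":0.291,"ay":0,"az":0,"grip":1},{"x":0,"y":-0.125,"z":-0.373,"ax":0.291,"ay":0,"az":0,"grip":1},{"x":0,"y":-0.125,"z":-0.373,"ax":0.291,"ay":0,"az":0,"grip":1},{"x":0,"y":-0.125,"z":-0.373,"ax":0.291,"ay":0,"az":0,"grip":1}]' 40; python3 w.py w1
```

```text
clock: 0.9
tcp_pos: [0.45, -0.2719, 0.2312]
ee_rot: [0.0, -0.707, 0.0, 0.707]
contact_force: [-0.9, -1.7, -0.5]
finger_gap: 0.996
0.9 [ 0.45   -0.2719  0.2312] [-0.9008 -1.6573 -0.5192] 0.9959361346727049
[[-0.0001 -0.0002 -1.    ]
 [-0.0001 -1.      0.0002]
 [-1.      0.0001  0.0001]]
```

View pics/w1.png

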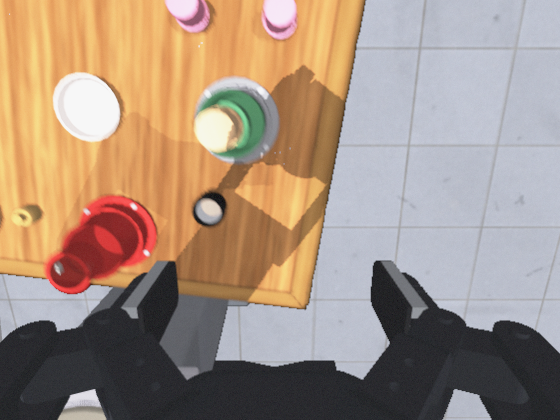

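The wrist view shows the stopper top at about (217,129), the open dish at about (87,107), a black cup at (209,209) and the red look-alike at bottom left. I'll measure from this view and triangulate.

```bash
cat > m.py <<'E'
from h import *
import sys
np.set_printoptions(precision=4,suppress=True)
n=sys.argv[1]; im=np.load(n+'.npy'); c=dict(calibration('wrist')); c['world_to_cam']=np.load(n+'_T.npy')
hsv=cv2.cvtColor(im,cv2.COLOR_RGB2HSV)
def ell(m,b):
    t=np.zeros(m.shape,np.uint8); t[b[1]:b[3],b[0]:b[2]]=m[b[1]:b[3],b[0]:b[2]]
    k,l,s,_=cv2.connectedComponentsWithStats(t); i=1+s[1:,4].argmax()
    return cv2.fitEllipse(cv2.convexHull(np.argwhere(l==i)[:,::-1].astype(np.int32)))
B=[int(x) for x in sys.argv[2:]]
S=calibration('scene')
e=ell((hsv[...,1]<60)&(hsv[...,2]>150),B[:4]); 
print('dish',e,plane(c,e[0],.012),plane(c,e[0],.008),tri([ray(c,e[0]),ray(S,(261.7,241.0))]))
if len(B)>4:
    m=(hsv[...,0]>10)&(hsv[...,0]<30)&(hsv[...,2]>200)&(hsv[...,1]<130)
    e=ell(m,B[4:]); print('top',e,plane(c,e[0],.1435),tri([ray(c,e[0]),ray(S,(308.3,145)),ray(calibration('side'),(298.2,235.8))]))
E
python3 m.py w1 45 65 130 150 185 95 250 160
```

```text
dish ((86.04105377197266, 106.61493682861328), (60.55833435058594, 74.33032989501953), 139.5418243408203) [ 0.523  -0.0736  0.012 ] [ 0.523  -0.0714  0.008 ] (array([ 0.5219, -0.0743,  0.0124]), [np.float64(0.0011471589957508476), np.float64(0.0011471589957507224)])
top ((213.116943359375, 127.7470703125), (38.993709564208984, 67.74484252929688), 156.432373046875) [ 0.5088 -0.2303  0.1435] (array([ 0.5073, -0.2312,  0.1423]), [np.float64(0.0018744985487618572), np.float64(0.0013773833039220514), np.float64(0.0009869752570299836)])
```

```bash
python3 -m creep '[{"x":0,"y":0,"z":0,"ax":0,"ay":0,"az":0,"grip":1},{"x":0,"y":0,"z":0,"ax":0,"ay":0,"az":0,"grip":1}]' 40
```

```text
clock: 1.12
tcp_pos: [0.4488, -0.2731, 0.2308]
ee_rot: [-0.0, -0.707, -0.001, 0.707]
contact_force: [-0.7, -0.0, -0.3]
finger_gap: 1.0
```

```bash
python3 -m creep '[{"x":0,"y":-0.04,"z":-0.058,"ax":0,"ay":0,"az":0,"grip":1},{"x":0,"y":-0.04,"z":-0.058,"ax":0,"ay":0,"az":0,"grip":1},{"x":0,"y":-0.04,"z":-0.058,"ax":0,"ay":0,"az":0,"grip":1},{"x":0,"y":-0.04,"z":-0.058,"ax":0,"ay":0,"az":0,"grip":1}]' 40; python3 w.py w2
```

```text
clock: 1.45
tcp_pos: [0.5063, -0.2341, 0.231]
ee_rot: [0.0, -0.707, 0.0, 0.707]
contact_force: [0.0, 0.1, -0.4]
finger_gap: 0.998
1.45 [ 0.5063 -0.2341  0.231 ] [ 0.0438  0.0852 -0.3716] 0.9976990722875436
[[-0.0009 -0.0003 -1.    ]
 [-0.0001 -1.      0.0003]
 [-1.      0.0001  0.0009]]
```

View pics/w2.png

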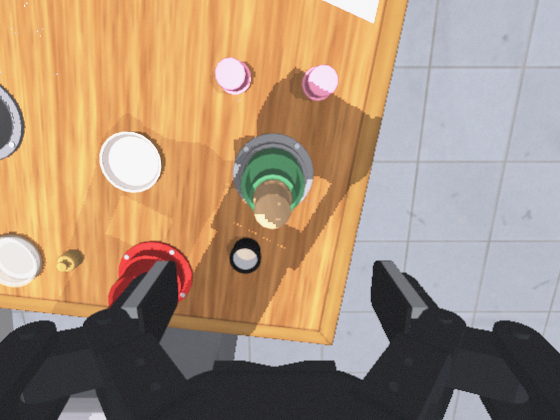

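The stopper top is at about (272,211), on the tool's centreline, and the dish is at about (131,161). I'll check the numbers.

```bash
python3 m.py w2 95 125 165 198
python3 - <<'E'
from h import *
np.set_printoptions(precision=4,suppress=True)
c=dict(calibration('wrist')); c['world_to_cam']=np.load('w2_T.npy'); d=dict(c,world_to_cam=np.load('w1_T.npy'))
print(plane(c,(272,211),.1435),plane(d,(217,129),.1435),tri([ray(c,(272,211)),ray(d,(217,129)),ray(calibration('scene'),(308.3,145)),ray(calibration('side'),(298.2,235.8))]))
# dish from two wrist views
print(tri([ray(c,(130.5,161)),ray(d,(86,106.6))]))
E
```

```text
dish ((129.8730010986328, 161.48672485351562), (57.542388916015625, 64.95280456542969), 131.6510772705078) [ 0.521  -0.0749  0.012 ] [ 0.5204 -0.0732  0.008 ] (array([ 0.521 , -0.0749,  0.012 ]), [np.float64(6.377347819725729e-06), np.float64(6.377347819748899e-06)])
[ 0.5054 -0.2327  0.1435] [ 0.508  -0.2329  0.1435] (array([ 0.5065, -0.2327,  0.1427]), [np.float64(0.0013509795318252928), np.float64(0.0014405745991566226), np.float64(0.00016022186308017235), np.float64(0.00035094695524094395)])
(array([ 0.5232, -0.0805,  0.024 ]), [np.float64(0.0004361268486990927), np.float64(0.000436126848699006)])
```

```bash
python3 -m creep '[{"x":0.03,"y":0,"z":0,"ax":0,"ay":0,"az":0,"grip":1},{"x":0.06,"y":0,"z":0,"ax":0,"ay":0,"az":0,"grip":1},{"x":0.09,"y":0,"z":0,"ax":0,"ay":0,"az":0,"grip":1},{"x":0.12,"y":0,"z":0,"ax":0,"ay":0,"az":0,"grip":1},{"x":0.12,"y":0,"z":0,"ax":0,"ay":0,"az":0,"grip":1},{"x":0.12,"y":0,"z":0,"ax":0,"ay":0,"az":0,"grip":0.6},{"x":0.12,"y":0,"z":0,"ax":0,"ay":0,"az":0,"grip":0.45}]' 50
python3 -m creep '[{"x":0,"y":0,"z":0,"ax":0,"ay":0,"az":0,"grip":0.1},{"x":0,"y":0,"z":0,"ax":0,"ay":0,"az":0,"grip":0.1},{"x":0,"y":0,"z":0,"ax":0,"ay":0,"az":0,"grip":0.1},{"x":0,"y":0,"z":0,"ax":0,"ay":0,"az":0,"grip":0.1},{"x":0,"y":0,"z":0,"ax":0,"ay":0,"az":0,"grip":0.1},{"x":0,"y":0,"z":0,"ax":0,"ay":0,"az":0,"grip":0.1}]' 50
```

```text
clock: 2.08
tcp_pos: [0.5069, -0.2349, 0.1137]
ee_rot: [0.0, 0.708, -0.001, -0.706]
contact_force: [0.2, -0.6, 0.1]
finger_gap: 0.744
clock: 2.58
tcp_pos: [0.5074, -0.2337, 0.1133]
ee_rot: [0.0, 0.708, -0.0, -0.706]
contact_force: [-1.8, 1.8, 5.4]
finger_gap: 0.314
```

The stopper is gripped: gap 0.314 is about 27 mm. Now I'll rock it left (az+), easing up.

```bash
python3 -m creep '[{"x":0,"y":-0.0002,"z":0,"ax":0,"ay":0,"az":0.03,"grip":0.1},{"x":-0.0005,"y":-0.0004,"z":0,"ax":0,"ay":0,"az":0.06,"grip":0.1},{"x":-0.001,"y":-0.0007,"z":0,"ax":0,"ay":0,"az":0.09,"grip":0.1},{"x":-0.0015,"y":-0.001,"z":0,"ax":0,"ay":0,"az":0.12,"grip":0.1},{"x":-0.002,"y":-0.0012,"z":0,"ax":0,"ay":0,"az":0.13,"grip":0.1},{"x":-0.002,"y":-0.0012,"z":0,"ax":0,"ay":0,"az":0.13,"grip":0.1},{"x":-0.0025,"y":-0.0012,"z":0,"ax":0,"ay":0,"az":0.13,"grip":0.1}]' 60; python3 -c "
from h import *
print(telemetry.observe()['torque'])"; mkdir -p pics
```

```text
clock: 3.17
tcp_pos: [0.5073, -0.2323, 0.1147]
ee_rot: [0.046, 0.706, -0.046, -0.705]
contact_force: [1.1, 2.8, 2.6]
finger_gap: 0.313
[ 0.55853789 -0.29414542  0.01747649]
```

```bash
python3 -m creep '[{"x":-0.0005,"y":0.0004,"z":0,"ax":0,"ay":0,"az":-0.04,"grip":0.1},{"x":-0.001,"y":0.0008,"z":0,"ax":0,"ay":0,"az":-0.08,"grip":0.1},{"x":-0.0015,"y":0.0013,"z":0,"ax":0,"ay":0,"az":-0.12,"grip":0.1},{"x":-0.002,"y":0.0018,"z":0,"ax":0,"ay":0,"az":-0.16,"grip":0.1},{"x":-0.0025,"y":0.0023,"z":0,"ax":0,"ay":0,"az":-0.20,"grip":0.1},{"x":-0.003,"y":0.0028,"z":0,"ax":0,"ay":0,"az":-0.24,"grip":0.1},{"x":-0.0035,"y":0.0033,"z":0,"ax":0,"ay":0,"az":-0.26,"grip":0.1},{"x":-0.0035,"y":0.0033,"z":0,"ax":0,"ay":0,"az":-0.265,"grip":0.1}]' 60; python3 w.py w3; python3 -c "
from h import *
print(telemetry.observe()['torque']);save('side3',capture('side')[150:330,200:400].repeat(3,0).repeat(3,1))"
```

```text
clock: 3.83
tcp_pos: [0.5071, -0.2358, 0.1178]
ee_rot: [-0.049, 0.706, 0.048, -0.705]
contact_force: [2.9, 1.8, 1.9]
finger_gap: 0.314
3.8333 [ 0.5071 -0.2358  0.1178] [2.8766 1.8348 1.8623] 0.3139512580726576
[[ 0.0015 -0.0011 -1.    ]
 [ 0.1358 -0.9907  0.0013]
 [-0.9907 -0.1358 -0.0013]]
[ 0.06354998 -0.74294808 -0.10475075]
```

View pics/side3.png

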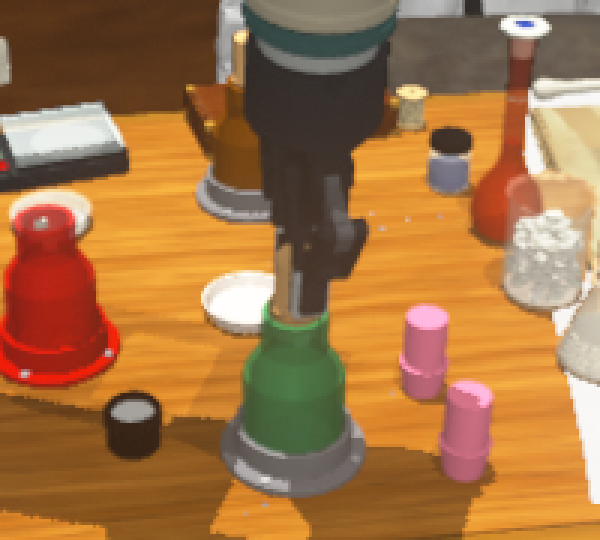

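The stopper is leaning right and still in the neck. I'll rock left again with more lift.

```bash
python3 -m creep '[{"x":-0.0005,"y":-0.0006,"z":0,"ax":0,"ay":0,"az":0.04,"grip":0.1},{"x":-0.001,"y":-0.0012,"z":0,"ax":0,"ay":0,"az":0.08,"grip":0.1},{"x":-0.0016,"y":-0.0018,"z":0,"ax":0,"ay":0,"az":0.12,"grip":0.1},{"x":-0.0022,"y":-0.0025,"z":0,"ax":0,"ay":0,"az":0.16,"grip":0.1},{"x":-0.003,"y":-0.0032,"z":0,"ax":0,"ay":0,"az":0.20,"grip":0.1},{"x":-0.0036,"y":-0.004,"z":0,"ax":0,"ay":0,"az":0.24,"grip":0.1},{"x":-0.0044,"y":-0.0049,"z":0,"ax":0,"ay":0,"az":0.28,"grip":0.1},{"x":-0.0044,"y":-0.0049,"z":0,"ax":0,"ay":0,"az":0.29,"grip":0.1}]' 60
```

```text
clock: 4.6
tcp_pos: [0.5065, -0.2302, 0.1223]
ee_rot: [-0.056, -0.705, 0.055, 0.705]
contact_force: [-0.9, -0.5, -0.1]
finger_gap: 0.307
```

```bash
python3 -m creep '[{"x":-0.0006,"y":0.0009,"z":0,"ax":0,"ay":0,"az":-0.04,"grip":0.1},{"x":-0.0012,"y":0.0018,"z":0,"ax":0,"ay":0,"az":-0.08,"grip":0.1},{"x":-0.002,"y":0.0027,"z":0,"ax":0,"ay":0,"az":-0.12,"grip":0.1},{"x":-0.0028,"y":0.0037,"z":0,"ax":0,"ay":0,"az":-0.16,"grip":0.1},{"x":-0.0036,"y":0.0047,"z":0,"ax":0,"ay":0,"az":-0.20,"grip":0.1},{"x":-0.0044,"y":0.0057,"z":0,"ax":0,"ay":0,"az":-0.24,"grip":0.1},{"x":-0.0052,"y":0.0067,"z":0,"ax":0,"ay":0,"az":-0.28,"grip":0.1},{"x":-0.0059,"y":0.0075,"z":0,"ax":0,"ay":0,"az":-0.31,"grip":0.1}]' 60; python3 -c "
from h import *
save('side4',capture('side')[150:330,200:400].repeat(3,0).repeat(3,1))"
```

```text
clock: 5.27
tcp_pos: [0.5059, -0.2378, 0.1293]
ee_rot: [0.056, -0.704, -0.055, 0.706]
contact_force: [-0.5, 0.3, -0.9]
finger_gap: 0.308
```

View pics/side4.png

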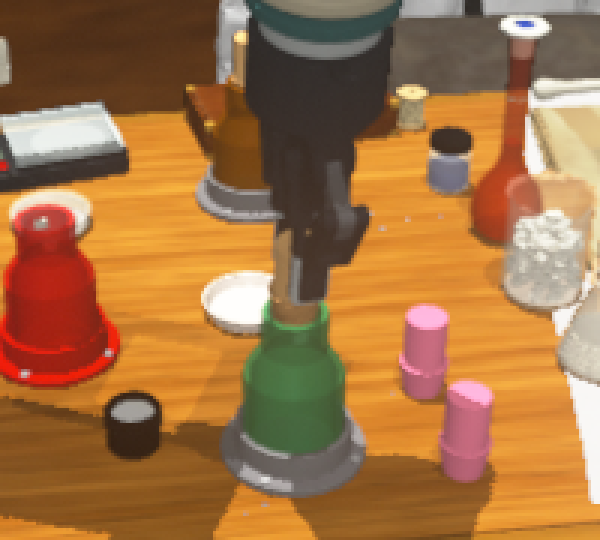

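The stopper is rising out of the neck, leaning right, and the forces are small. I'll straighten it and lift clear.

```bash
python3 -m creep '[{"x":-0.001,"y":-0.0024,"z":0,"ax":0,"ay":0,"az":0.08,"grip":0.1},{"x":-0.0023,"y":-0.0049,"z":0,"ax":0,"ay":0,"az":0.157,"grip":0.1},{"x":-0.005,"y":-0.0054,"z":0,"ax":0,"ay":0,"az":0.157,"grip":0.1},{"x":-0.012,"y":-0.0065,"z":0,"ax":0,"ay":0,"az":0.157,"grip":0.1},{"x":-0.022,"y":-0.008,"z":0,"ax":0,"ay":0,"az":0.157,"grip":0.1},{"x":-0.042,"y":-0.0112,"z":0,"ax":0,"ay":0,"az":0.157,"grip":0.1},{"x":-0.062,"y":-0.0144,"z":0,"ax":0,"ay":0,"az":0.157,"grip":0.1},{"x":-0.081,"y":-0.0175,"z":0,"ax":0,"ay":0,"az":0.157,"grip":0.1}]' 60; python3 w.py w5;  python3 -c "
from h import *
save('side5',capture('side')[100:300,200:400].repeat(3,0).repeat(3,1))"
```

```text
clock: 5.98
tcp_pos: [0.5065, -0.2333, 0.2144]
ee_rot: [0.0, 0.707, -0.001, -0.707]
contact_force: [-0.2, -0.0, -0.4]
finger_gap: 0.311
5.9833 [ 0.5065 -0.2333  0.2144] [-0.1625 -0.0159 -0.3891] 0.3107340769185051
[[ 0.0005 -0.001  -1.    ]
 [-0.0014 -1.      0.001 ]
 [-1.      0.0014 -0.0005]]
```

View pics/side5.png

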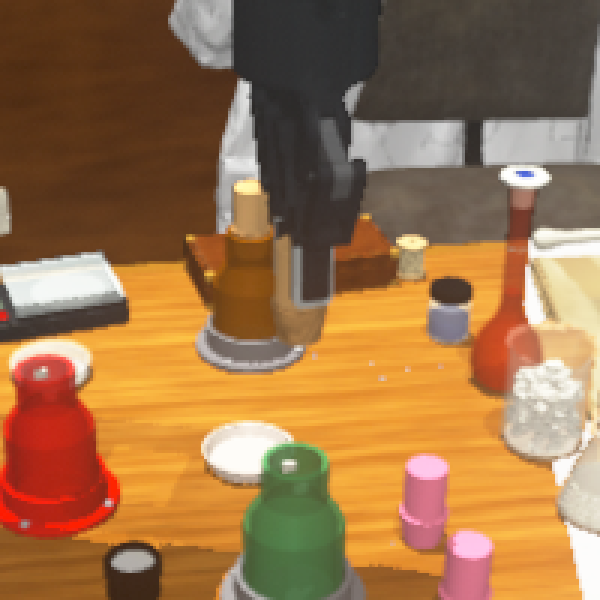

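The stopper is out of the neck and held, with its foot at about (300,212) in full side-image pixels. Before placing I'll check how upright it is and where the foot is.

Run:
```python
from h import *
np.set_printoptions(precision=4,suppress=True)
p=telemetry.observe()['tcp_pos']
F=np.array(p)+[0,0,.0177-.045]
ims=[]
for n in('scene','side'):
    im=capture(n); c=calibration(n); f=proj(c,F); t=proj(c,F+[0,0,.058]); g=proj(c,F+[0,0,.023]); print(n,f,g,t)
    u,v=int(g[0]),int(g[1]); sub=cv2.resize(im[v-35:v+25,u-30:u+30],(400,400),interpolation=cv2.INTER_NEAREST)
    for q in(f,g,t): cv2.circle(sub,(int((q[0]-u+30.5)*6.667),int((q[1]-v+35.5)*6.667)),3,(0,255,255),-1)
    ims.append(sub)
save('hold',np.hstack(ims))
```

```text
scene [308.8627 122.0656] [309.28   110.7363] [309.9276  92.9409]
side [299.7206 212.237 ] [299.9351 200.242 ] [300.2749 181.3165]
```

View pics/hold.png

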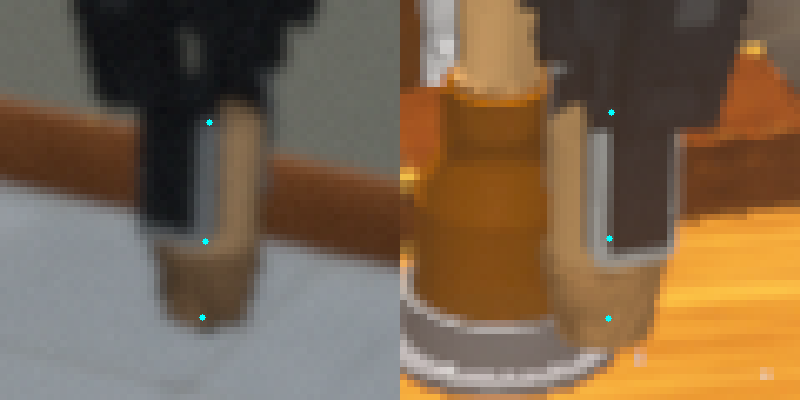

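```bash
python3 - <<'E'
from h import *
np.set_printoptions(precision=4,suppress=True)
S=calibration('scene');D=calibration('side')
print('red',tri([ray(S,(337,265)),ray(D,(218,264))]),'redtop',tri([ray(S,(343,217)),ray(D,(214,223))]),'amber top',tri([ray(S,(181,224)),ray(D,(283.5,164))]))
im=capture('side');hsv=cv2.cvtColor(im,cv2.COLOR_RGB2HSV)
m=((hsv[...,1]<70)&(hsv[...,2]>150)).astype(np.uint8);t=np.zeros_like(m);t[236:266,262:302]=m[236:266,262:302]
k,l,s,_=cv2.connectedComponentsWithStats(t);i=1+s[1:,4].argmax();e=cv2.fitEllipse(cv2.convexHull(np.argwhere(l==i)[:,::-1].astype(np.int32)))
print(s[i],e,plane(D,e[0],.01)); 
m5=dict(calibration('wrist'))
print(tri([ray(D,e[0]),ray(S,(261.7,241))]))
E
python3 m.py w5 60 90 200 240
```

```text
red (array([ 0.3764, -0.0868,  0.0061]), [np.float64(0.0019468745810070588), np.float64(0.0019468745810070297)]) redtop (array([ 0.3751, -0.0914,  0.1083]), [np.float64(0.0017181702121798308), np.float64(0.0017181702121797208)]) amber top (array([0.5679, 0.0842, 0.1387]), [np.float64(0.00044292804401279936), np.float64(0.00044292804401277523)])
[267 241  30  20 388] ((282.51068115234375, 250.27806091308594), (19.82579803466797, 31.04765510559082), 91.30939483642578) [ 0.5204 -0.0781  0.01  ]
(array([ 0.5215, -0.077 ,  0.0097]), [np.float64(0.0008383662001842585), np.float64(0.0008383662001844299)])
dish ((123.29582977294922, 164.7601776123047), (60.37653732299805, 68.4141845703125), 129.82122802734375) [ 0.5208 -0.0744  0.012 ] [ 0.5201 -0.0726  0.008 ] (array([ 0.5208, -0.0745,  0.0123]), [np.float64(4.527646008158371e-05), np.float64(4.527646008150323e-05)])
```

```bash
python3 -m creep '[{"x":0,"y":-0.02,"z":-0.002,"ax":0,"ay":0,"az":0,"grip":0.1},{"x":0,"y":-0.05,"z":-0.005,"ax":0,"ay":0,"az":0,"grip":0.1},{"x":0,"y":-0.085,"z":-0.008,"ax":0,"ay":0,"az":0,"grip":0.1},{"x":0,"y":-0.12,"z":-0.011,"ax":0,"ay":0,"az":0,"grip":0.1},{"x":0,"y":-0.148,"z":-0.0135,"ax":0,"ay":0,"az":0,"grip":0.1},{"x":0,"y":-0.158,"z":-0.0145,"ax":0,"ay":0,"az":0,"grip":0.1},{"x":0,"y":-0.158,"z":-0.0145,"ax":0,"ay":0,"az":0,"grip":0.1},{"x":0,"y":-0.158,"z":-0.0145,"ax":0,"ay":0,"az":0,"grip":0.1}]' 60
python3 -m creep '[{"x":0.03,"y":0,"z":0,"ax":0,"ay":0,"az":0,"grip":0.1},{"x":0.06,"y":0,"z":0,"ax":0,"ay":0,"az":0,"grip":0.1},{"x":0.09,"y":0,"z":0,"ax":0,"ay":0,"az":0,"grip":0.1},{"x":0.12,"y":0,"z":0,"ax":0,"ay":0,"az":0,"grip":0.1},{"x":0.145,"y":0,"z":0,"ax":0,"ay":0,"az":0,"grip":0.1},{"x":0.16,"y":0,"z":0,"ax":0,"ay":0,"az":0,"grip":0.1},{"x":0.165,"y":0,"z":0,"ax":0,"ay":0,"az":0,"grip":0.1},{"x":0.165,"y":0,"z":0,"ax":0,"ay":0,"az":0,"grip":0.1}]' 60
python3 - <<'E'
from h import *
ims=[]
for n in('scene','side'):
    im=capture(n); g=proj(calibration(n),[.521,-.0755,.04]); u,v=int(g[0]),int(g[1])
    ims.append(cv2.resize(im[v-40:v+40,u-40:u+40],(400,400),interpolation=cv2.INTER_NEAREST))
save('over',np.hstack(ims))
E
```

```text
clock: 6.9
tcp_pos: [0.5209, -0.0751, 0.2112]
ee_rot: [-0.001, -0.707, 0.001, 0.708]
contact_force: [-0.0, -0.5, -1.0]
finger_gap: 0.311
clock: 7.57
tcp_pos: [0.5201, -0.0762, 0.0455]
ee_rot: [0.0, -0.706, 0.001, 0.708]
contact_force: [0.2, 0.4, 0.1]
finger_gap: 0.308
```

View pics/over.png

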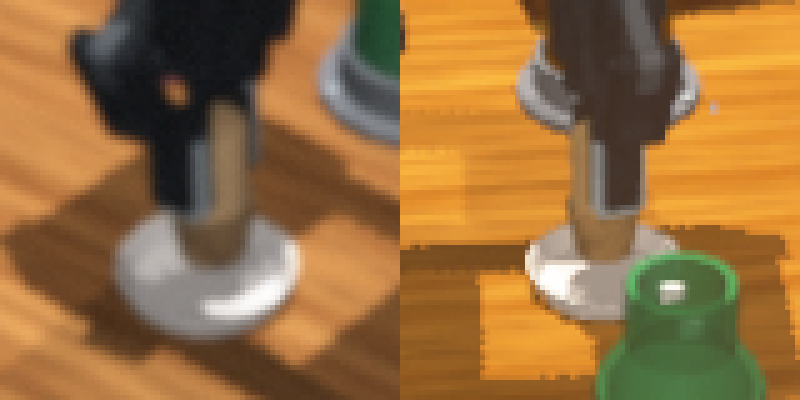

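The stopper is upright and centred over the dish in both views. I'll lower it gently to contact.

```bash
python3 -m creep '[{"x":0.004,"y":0,"z":0,"ax":0,"ay":0,"az":0,"grip":0.1},{"x":0.008,"y":0,"z":0,"ax":0,"ay":0,"az":0,"grip":0.1},{"x":0.011,"y":0,"z":0,"ax":0,"ay":0,"az":0,"grip":0.1},{"x":0.012,"y":0,"z":0,"ax":0,"ay":0,"az":0,"grip":0.1},{"x":0.012,"y":0,"z":0,"ax":0,"ay":0,"az":0,"grip":0.1},{"x":0.012,"y":0,"z":0,"ax":0,"ay":0,"az":0,"grip":0.1}]' 60
python3 -m creep '[{"x":0.001,"y":0,"z":0,"ax":0,"ay":0,"az":0,"grip":0.1},{"x":0.001,"y":0,"z":0,"ax":0,"ay":0,"az":0,"grip":0.1},{"x":0.001,"y":0,"z":0,"ax":0,"ay":0,"az":0,"grip":0.1}]' 30
python3 -m creep '[{"x":0.001,"y":0,"z":0,"ax":0,"ay":0,"az":0,"grip":0.1},{"x":0.001,"y":0,"z":0,"ax":0,"ay":0,"az":0,"grip":0.1},{"x":0.001,"y":0,"z":0,"ax":0,"ay":0,"az":0,"grip":0.1}]' 30
```

```text
clock: 8.17
tcp_pos: [0.5212, -0.075, 0.0352]
ee_rot: [0.001, 0.707, -0.001, -0.707]
contact_force: [0.2, 0.3, -0.3]
finger_gap: 0.311
clock: 8.42
tcp_pos: [0.5212, -0.075, 0.0342]
ee_rot: [0.001, 0.707, -0.001, -0.707]
contact_force: [0.0, -1.0, -0.9]
finger_gap: 0.311
clock: 8.67
tcp_pos: [0.5212, -0.075, 0.033]
ee_rot: [-0.001, -0.707, 0.001, 0.707]
contact_force: [-0.3, -0.2, -0.9]
finger_gap: 0.309
```

```bash
for i in 1 ; do python3 -m creep '[{"x":0.0015,"y":0,"z":0,"ax":0,"ay":0,"az":0,"grip":0.1},{"x":0.0015,"y":0,"z":0,"ax":0,"ay":0,"az":0,"grip":0.1},{"x":0.0015,"y":0,"z":0,"ax":0,"ay":0,"az":0,"grip":0.1}]'; done
python3 -m creep '[{"x":0.001,"y":0,"z":0,"ax":0,"ay":0,"az":0,"grip":0.1},{"x":0.001,"y":0,"z":0,"ax":0,"ay":0,"az":0,"grip":0.1},{"x":0.001,"y":0,"z":0,"ax":0,"ay":0,"az":0,"grip":0.1}]'
```

```text
clock: 8.92
tcp_pos: [0.5211, -0.075, 0.0315]
ee_rot: [-0.001, -0.707, 0.001, 0.707]
contact_force: [0.3, 0.7, 0.4]
finger_gap: 0.307
clock: 9.17
tcp_pos: [0.5214, -0.0751, 0.0309]
ee_rot: [0.001, 0.707, -0.001, -0.707]
contact_force: [-0.6, 1.5, 1.9]
finger_gap: 0.308
```

```bash
python3 -m creep '[{"x":0.0007,"y":0,"z":0,"ax":0,"ay":0,"az":0,"grip":0.1},{"x":0.0007,"y":0,"z":0,"ax":0,"ay":0,"az":0,"grip":0.1},{"x":0.0007,"y":0,"z":0,"ax":0,"ay":0,"az":0,"grip":0.1}]'
```

```text
clock: 9.42
tcp_pos: [0.5216, -0.0751, 0.0308]
ee_rot: [0.001, 0.707, -0.001, -0.707]
contact_force: [-2.7, 0.3, 7.3]
finger_gap: 0.315
```

Firm contact (7 N at the expected height). Now I'll open slowly and retreat.

```bash
python3 -m creep '[{"x":-0.0003,"y":0,"z":0,"ax":0,"ay":0,"az":0,"grip":0.33},{"x":-0.0003,"y":0,"z":0,"ax":0,"ay":0,"az":0,"grip":0.36},{"x":-0.0003,"y":0,"z":0,"ax":0,"ay":0,"az":0,"grip":0.42},{"x":-0.0003,"y":0,"z":0,"ax":0,"ay":0,"az":0,"grip":0.5},{"x":-0.0003,"y":0,"z":0,"ax":0,"ay":0,"az":0,"grip":0.65},{"x":-0.0003,"y":0,"z":0,"ax":0,"ay":0,"az":0,"grip":0.8},{"x":-0.0003,"y":0,"z":0,"ax":0,"ay":0,"az":0,"grip":0.9},{"x":-0.0003,"y":0,"z":0,"ax":0,"ay":0,"az":0,"grip":0.9}]' 20
python3 -m creep '[{"x":-0.01,"y":0,"z":0,"ax":0,"ay":0,"az":0,"grip":0.9},{"x":-0.03,"y":0,"z":0,"ax":0,"ay":0,"az":0,"grip":0.9},{"x":-0.06,"y":0,"z":0,"ax":0,"ay":0,"az":0,"grip":0.9},{"x":-0.09,"y":0,"z":0,"ax":0,"ay":0,"az":0,"grip":0.9},{"x":-0.12,"y":0,"z":0,"ax":0,"ay":0,"az":0,"grip":0.9},{"x":-0.15,"y":0,"z":0,"ax":0,"ay":0,"az":0,"grip":0.9},{"x":-0.15,"y":0,"z":0,"ax":0,"ay":0,"az":0,"grip":0.9},{"x":-0.15,"y":0,"z":0,"ax":0,"ay":0,"az":0,"grip":0.9}]'
python3 - <<'E'
from h import *
ims=[]
for n in('scene','side'):
    im=capture(n); g=proj(calibration(n),[.521,-.0755,.04]); u,v=int(g[0]),int(g[1])
    ims.append(cv2.resize(im[v-60:v+60,u-60:u+60],(400,400),interpolation=cv2.INTER_NEAREST))
save('end',np.hstack(ims))
E
```

```text
clock: 10.08
tcp_pos: [0.5212, -0.075, 0.0302]
ee_rot: [-0.001, -0.707, 0.001, 0.707]
contact_force: [0.0, 1.5, 0.9]
finger_gap: 0.901
clock: 10.75
tcp_pos: [0.5222, -0.0749, 0.1832]
ee_rot: [0.001, 0.709, -0.001, -0.705]
contact_force: [-0.9, 0.8, 0.1]
finger_gap: 0.896
```

View pics/end.png

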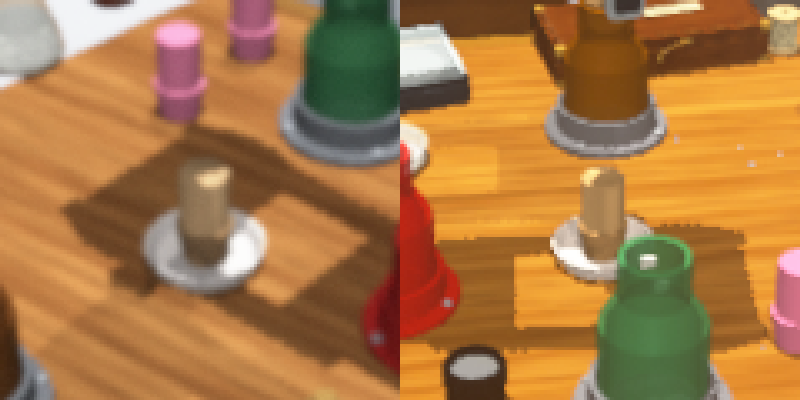

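The stopper stands upright in the open dish in both views, the green bottle is open and the arm is clear. I'll hand it in.

```bash
python3 -m creep '[{"x":0,"y":0,"z":0,"ax":0,"ay":0,"az":0,"grip":0.9},{"x":0,"y":0,"z":0,"ax":0,"ay":0,"az":0,"grip":0.9}]'; python3 -c "
from station import ticket
print(ticket.hand_in())"
```

```text
clock: 11.02
tcp_pos: [0.5206, -0.0746, 0.1789]
ee_rot: [-0.0, -0.706, 0.001, 0.708]
contact_force: [-0.1, -0.4, -0.3]
finger_gap: 0.901
the job is handed in; nothing more can be done
None
```

The green bottle is open and its stopper stands upright, narrow end down, in the open white dish. The job was handed in at about 11 s of the 43 s allowed.

- **Rocking:** I gripped the handle and rocked it left, right, left, right, by about 7.5°, 8°, 9° and 9° of the tool, lifting throughout. I then straightened it and drew it out. The largest wrist-force component I read was about 7 N, when the stopper met the dish floor.
- **Last checks:** The final scene and side pictures show the stopper upright in the dish and the green neck empty. The arm was clear, about 150 mm up, with the force near zero. The gripper never went near the amber bottle. Its stopper is hidden or cropped out in those last pictures, but it was seated in the picture taken once the green stopper was out.
- **Disagreements:**
  - Position estimates differed by about 1–3 mm between views.
  - One dish triangulation from the two wrist views came out 12 mm too high (z = 0.024), so I set it aside for the scene and wrist result.
  - An early move call was refused because its rows did not list every key; nothing moved.

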